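# Refill the label-roll magazine in order

### The job

Refill the clear label magazine, which already holds a white roll. First drop the green label roll in flat, on top of the white one. Then lift the yellow roll out of its stand, where it stands on edge, lay it flat on the black mat and let go of it, and only then take it again and drop it in flat on top of the green one, so that the three lie as one level column; leave everything else on the bench where it is.

Things in the scene. Friction and masses are not known exactly. Their poses are not given: they have to be found in the camera images.
- magazine: Fixed clear upright tube on a round grey foot (104 mm across), with a blue flared collar as mouth. Origin: centre of the foot's underside, on the bench; z up the tube's axis. Bore 64 mm (2 mm play round a roll) from the floor at z = 8 mm to z = 100 mm; the collar widens it to 74 mm at the rim, z = 108 mm (82 mm outside). Holds the white roll at the bottom.
- magazine_mouth (a point): Centre of the magazine's mouth, on the tube's axis, level with the rim, 108 mm above the bench.
- stand: Fixed grey stand, foot 64 (x) by 50 (y) mm, origin at the centre of its underside, on the bench. Two cheeks 48 mm long (y), 34 mm high, 4 mm thick, 33 mm apart, hold the roll's flat faces upright; two rods carry its rim. The roll's axis lies along the stand's x, its centre 39.5 mm above the bench; its rim overhangs the cheeks at +y and -y and is free there.
- mat: Fixed black rubber mat, 170 x 170 mm and 3 mm thick, flat on the bench; origin at the centre of its underside. Empty at the start.
- white_roll: Label roll: rigid ring, 60 mm across, bore 38 mm, 28 mm thick, about 120 g. Origin at its centre; z is the ring's axis; both faces alike. White; already at the bottom of the magazine, lying flat.
- green_roll: Label roll: rigid ring, 60 mm across, bore 38 mm, 28 mm thick, about 120 g. Origin at its centre; z is the ring's axis; both faces alike. Green; lies flat on the bench at the start.
- yellow_roll: Label roll: rigid ring, 60 mm across, bore 38 mm, 28 mm thick, about 120 g. Origin at its centre; z is the ring's axis; both faces alike. Yellow; stands on edge in the stand at the start, its axis level. Leant over 45 degrees, lower edge on a surface, it falls flat when let go; leant less than 25 degrees it stays on edge and may roll.
- gel_bottle: Bystander, loose, to be left alone: light blue pump bottle of hand gel, 78x66x188 mm; origin at the centre of its underside.
- timer: Bystander, loose, to be left alone: white bench timer with a red knob, lying on its back, 68x62x24 mm; origin at the centre of its underside.
- stamp: Bystander, loose, to be left alone: brown wooden hand stamp standing upright, 29x50x78 mm; origin at the centre of its underside.
- stapler: Bystander, loose, to be left alone: blue stapler, 135x38x45 mm; origin at the centre of its underside.
- wide_roll: Bystander, loose, to be left alone: large plain white roll lying flat, 82 mm across and 40 mm high; too big for the magazine and not part of the job; origin at the centre of its underside.
Things that resemble listed ones, but are neither listed nor needed, are in the scene too. Leave any purple look-alike of the yellow_roll alone.

How it is judged (in metres and radians):
On the way, in this order (a step that is already met when the one before it is completed fails the run):
1. the green roll lies level in the magazine on the white roll, let go (z of green_roll in the frame of magazine between 0.044 and 0.056 m and horizontal distance between each of green_roll, white_roll and magazine below 0.005 m and (angle between green_roll's own z axis and vertical below 0.1 rad or angle between green_roll's own z axis and vertical above 3.0416 rad) and linear speed of each of green_roll, white_roll below 0.02 m/s and contact force between the fingers and green_roll below 0.1 N and z of white_roll in the frame of magazine between 0.016 and 0.028 m and (angle between white_roll's own z axis and vertical below 0.1 rad or angle between white_roll's own z axis and vertical above 3.0416 rad) and contact force between the fingers and white_roll below 0.1 N), for 0.2 s.
2. the yellow roll lies flat and still on the mat, let go (x of yellow_roll in the frame of mat between -0.085 and 0.085 m and y of yellow_roll in the frame of mat between -0.085 and 0.085 m and z of yellow_roll in the frame of mat below 0.021 m and (angle between yellow_roll's own z axis and vertical below 0.1 rad or angle between yellow_roll's own z axis and vertical above 3.0416 rad) and linear speed of yellow_roll below 0.02 m/s and contact force between each of the arm, the fingers and yellow_roll below 0.1 N), for 0.2 s.
At the end, for the whole second after the job is handed in: All three rolls lie in the magazine as one level column, white at the bottom, green on it, yellow on top: each centre within 5 mm of the tube's axis and 6 mm of its seated height (22, 50, 78 mm above the magazine's underside), level to 0.1 rad, at rest, and not touched by the fingers (all of step 1 and z of yellow_roll in the frame of magazine between 0.072 and 0.084 m and horizontal distance between yellow_roll and magazine below 0.005 m and (angle between yellow_roll's own z axis and vertical below 0.1 rad or angle between yellow_roll's own z axis and vertical above 3.0416 rad) and linear speed of yellow_roll below 0.02 m/s and contact force between the fingers and yellow_roll below 0.1 N).
It fails at once if the gel bottle is moved more than 30 mm (distance of gel_bottle from where it was at the start of the episode above 0.03 m).
It fails at once if the timer is moved more than 30 mm (distance of timer from where it was at the start of the episode above 0.03 m).
It fails at once if the stamp is moved more than 30 mm (distance of stamp from where it was at the start of the episode above 0.03 m).
It fails at once if the stapler is moved more than 30 mm (distance of stapler from where it was at the start of the episode above 0.03 m).
It fails at once if the wide roll is moved more than 30 mm (distance of wide_roll from where it was at the start of the episode above 0.03 m).
It also fails if it takes over 64 s, if anything falls off the work surface, if the arm or the gripper's body presses on something with over 40 N, if the wrist force passes 120 N, or if a joint passes its speed limit or range.

### The arm

A 7-joint arm with a two-finger parallel gripper is mounted at the origin on a cart in front of the work surface, level with it; the furniture and walls round the work are solid. World frame = base frame: x ahead of the robot, y to its left, z up, the work surface at z = 0. Lengths are in mm, angles in rad, forces in N, time in s.
With the tool pointing down it reaches from about 400 to 875 mm from the base axis. Payload 4.4 kg.
Tool frame: the origin (TCP) lies midway between the tips of the shut fingers; the grasp point (between the pads) lies 19 mm behind it; z points along the fingers, y is the line along which they close (so a half turn about z gives the same grasp; the last joint's range is limited). The gripper opens to 85 mm and grips with 20 to 120 N. Pads are 22 mm wide; open, the fingers measure 114 mm over their backs; the gripper's body (76 mm by 85 mm) begins 54 mm behind the grasp point. The pads swing forward as they close: fully open they stand 13 mm farther back than shut.
Start: joints at [1.257, 0.628, 0.038, 1.517, -0.027, 0.996, -0.02], TCP at [159.454, -630.153, 231.313] pointing down, gripper open.
Joint ranges: [-3.06, 3.06], [-0.37, 2.12], [-1.25, 1.32], [0.18, 2.47], [-1.1, 4.24], [0.23, 1.98], [-2.94, 2.94]. Speed limits (rad/s): [2.57, 2.57, 3.14, 3.14, 3.14, 3.14, 3.14].

### API

Orientations are given as [roll, pitch, yaw] about the fixed x, y, z axes, in that order (R = Rz(yaw) Ry(pitch) Rx(roll)).
In Python, from cell import readout, optics, order gives the robot as it stands.
- The arm moves only by the shell command python3 -m jog 'ROWS'. ROWS is a JSON object of lists of equal length, an entry for each row: "claw": the opening, from 0 (shut) to 1 (fully open); "xyz": the shift along the tool's x, y, z each as a share of 0.1 m, from -1 to 1, a list of three; "twist": the turn, a rotation vector about the tool's x, y, z each as a share of 180 degrees, from -1 to 1, a list of three. A call has 1 to 12 rows; each row shifts and turns the commanded pose from where the row before left it, along the tool's axes as they then stand; what a row does not reach is not made up. A row lasts 1/8 s, in which the tool goes at most 62.5 mm and 10.7 degrees, less where a joint would pass 70% of its speed; a pose out of reach is approached as far as the arm can. A call with a number of a shift or a turn outside -1 to 1 is refused whole. A call with a gripper value outside its range is refused whole. The fingers move at their own pace and stop on an object; the grip force is fixed at half the most. Time passes only in rows, so rows that do not move let the fingers close. It gives the time, the measured TCP pose, the force, the opening and the grip force at its end, in the units of the state.
- readout.read_state(): the state, without advancing time (a new reading comes with each control period).
- optics.get_image(name): name is "scene" or "top"; returns a dict with "color" (420x560x3 uint8, red, green, blue), "fovy" (degrees; the focal length in pixels is half the picture's height over the tangent of half this angle, whatever the lens; pixels are square), "cx", "cy" (the principal point, pixels), "view" (4x4, takes a point from world to camera coordinates). Camera axes: x right, y up, looking along -z (the intrinsics and any distortion apply to the point x, -y, -z); pixel columns grow to the right and rows downward; lengths in mm; the calibration is good to about 2 mm. A picture is of the moment at which its call begins. There is no depth.
- order.finish_job(): hands the job in; it is judged then, once.
Trained networks look in the newest picture that a camera, given by its name, has taken for a name from the list of things; names that differ only in an ending like _2 or _b are one class to them, and where a whole thing is asked for, a point or a joint stands for the part that bears it (a point fixed in the world has none). Each returns a list of dicts, best first, with "score" (0 to 1); they miss things now and then, are a little off and sometimes report something else, mostly with a low value. They report only what shows in the picture. A call takes as long as a camera call. They do not tell look-alikes from the thing itself.
- optics.boxes_of(camera, label): "rect" ([left, top, width, height] in pixels, round what is visible of it).
The state is a dict: "clock": time; "qpos": joint angles; "qd": joint speeds; "tau": joint torques, N m; "eef_pos": TCP position; "tool_rot": TCP orientation; "force": force on the tool from outside, world axes, zero at the start; "torque": the same for the moment, N m; "width": finger opening in mm; "gripper_force": force on a finger pad.
Only numpy, scipy, OpenCV 4.12 (cv2) and the standard library are available. Lean on these libraries where they do the work, as an engineer would, in place of code of your own. Each camera call takes 0.05 s, during which the arm holds its last target. There are 200 camera calls.

## Working session

There is one attempt and no reset: what is moved stays moved. The work goes in short steps, Python scripts to look and compute and a shell command to move; the robot and the scene stay as the last step left them, time stands still between calls to the robot, and variables do not carry over. Pictures are saved under pics/ and viewed, at most 10 in all, crops included, and the job is handed in when it is done.

```bash
ls; mkdir -p pics; cat > h.py <<'E'
import numpy as np, cv2
from cell import readout, optics, order
def cam(n):
    d=optics.get_image(n); return d
def f(d): return d['color'].shape[0]/2/np.tan(np.radians(d['fovy'])/2)
def ray(d,u,v):
    V=np.array(d['view']);R=V[:3,:3];t=V[:3,3]
    c=np.array([(u-d['cx'])/f(d),-(v-d['cy'])/f(d),-1.]);return -R.T@t,R.T@c
def atz(d,u,v,z):
    o,r=ray(d,u,v);return o+r*(z-o[2])/r[2]
def proj(d,p):
    V=np.array(d['view']);c=V[:3,:3]@np.array(p)+V[:3,3]
    return d['cx']+f(d)*c[0]/-c[2], d['cy']-f(d)*c[1]/-c[2]
def tri(rs):
    A=np.zeros((3,3));b=np.zeros(3)
    for o,r in rs:
        r=r/np.linalg.norm(r);P=np.eye(3)-np.outer(r,r);A+=P;b+=P@o
    return np.linalg.solve(A,b)
E
python3 - <<'E'
from h import *
print(readout.read_state())
for n in ['scene','top']:
    d=cam(n);cv2.imwrite(f'pics/{n}0.png',d['color'][...,::-1]);print(n,{k:d[k] for k in d if k!='color'})
    for l in ['magazine','stand','mat','green_roll','yellow_roll','white_roll','gel_bottle','timer','stamp','stapler','wide_roll']:
        print(l,[(np.round(b['rect']).tolist(),round(b['score'],2)) for b in optics.boxes_of(n,l)][:4])
E
```

```text
pics
{'clock': 0.0, 'qpos': array([ 1.25718776,  0.62931672,  0.03841274,  1.51836252, -0.02698226,
        0.99626223, -0.01996514]), 'qd': array([ 2.14713126e-03, -1.48824604e-04,  6.33618818e-04,  4.20278110e-04,
        2.60948864e-04,  8.18418964e-05,  2.00366202e-04]), 'tau': array([ 8.19315756e-05, -5.63404012e+01,  1.22606523e+00, -1.93451715e+01,
        1.08570023e-02,  1.04087984e-02, -2.77274481e-06]), 'eef_pos': array([ 159.32336386, -629.54547309,  230.40934286]), 'tool_rot': array([-3.13976109e+00,  1.99526559e-05,  2.47876859e-01]), 'force': array([ 0.1547528 , -0.23558194, -0.09291258]), 'torque': array([-0.04597562, -0.00938027,  0.01111475]), 'gripper_force': 0.0, 'width': 85.08504806170205}
scene {'fovy': 55.57346661148303, 'cx': 277.38032544890336, 'cy': 210.28652886324184, 'view': array([[-8.75716976e-01, -4.82325300e-01,  2.19563707e-02,
         5.48646413e+02],
       [ 2.97793449e-01, -5.03765018e-01,  8.10888321e-01,
        -2.01573097e+02],
       [-3.80051101e-01,  7.16647131e-01,  5.84788893e-01,
        -8.51510374e+02],
       [ 0.00000000e+00,  0.000
[... 1224 characters left out ...]
 [([227.0, 224.0, 22.0, 31.0], 0.69)]
mat [([286.0, 180.0, 68.0, 70.0], 0.75)]
green_roll [([286.0, 266.0, 22.0, 24.0], 0.57)]
yellow_roll [([227.0, 230.0, 25.0, 16.0], 0.83), ([338.0, 302.0, 10.0, 23.0], 0.72), ([249.0, 299.0, 16.0, 24.0], 0.71), ([293.0, 125.0, 34.0, 37.0], 0.71)]
white_roll [([417.0, 230.0, 18.0, 20.0], 0.72), ([137.0, 233.0, 19.0, 23.0], 0.54)]
gel_bottle [([125.0, 172.0, 35.0, 28.0], 0.84)]
timer [([192.0, 279.0, 34.0, 39.0], 0.9)]
stamp [([135.0, 232.0, 22.0, 24.0], 0.79), ([295.0, 124.0, 34.0, 37.0], 0.32)]
stapler [([358.0, 150.0, 53.0, 20.0], 0.72), ([293.0, 126.0, 36.0, 34.0], 0.44)]
wide_roll [([293.0, 125.0, 35.0, 35.0], 0.91), ([283.0, 178.0, 69.0, 75.0], 0.23)]
```

View pics/scene0.png

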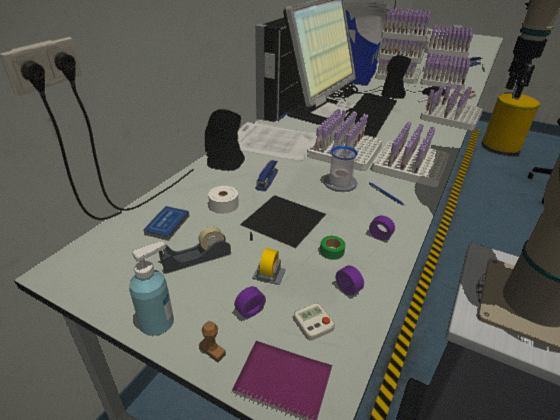

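View pics/top0.png

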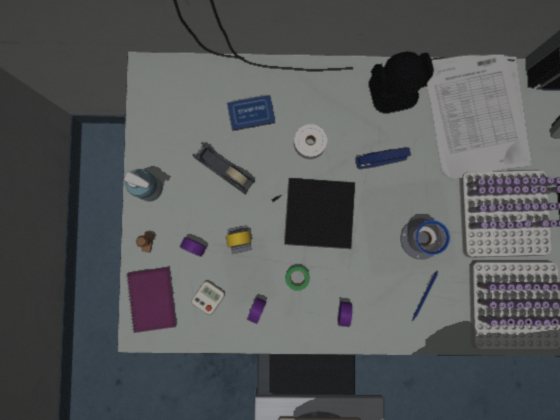

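The scene view shows the green roll at (332,247), the yellow roll in its stand at (269,265), the mat at (284,220) and the magazine at (343,168). In the top view they are at (298,277), (239,240), (320,213) and (427,237). Things I could mistake for the yellow roll are the purple look-alikes, in scene at (382,228), (349,280) and (250,303), and the beige tape on the dispenser at (211,238). Nothing else resembles the green roll. I choose the yellow ring in the grey stand, and I'll check it in a close crop while measuring.

```bash
cat > m.py <<'E'
from h import *
D={n:cam(n) for n in ['scene','top']}
def blob(d,lo,hi,box):
    hsv=cv2.cvtColor(d['color'],cv2.COLOR_RGB2HSV);m=cv2.inRange(hsv,lo,hi)
    M=np.zeros_like(m);x,y,w,h=box;M[y:y+h,x:x+w]=m[y:y+h,x:x+w]
    cs,_=cv2.findContours(M,cv2.RETR_EXTERNAL,cv2.CHAIN_APPROX_NONE);return max(cs,key=cv2.contourArea)
C={('green','scene'):((40,80,30),(85,255,255),(310,225,50,45)),('green','top'):((40,80,30),(85,255,255),(275,255,45,45)),
('yellow','scene'):((20,120,60),(32,255,255),(240,235,60,60)),('yellow','top'):((18,120,50),(32,255,255),(215,215,50,50)),
('collar','scene'):((105,100,40),(125,255,255),(318,135,50,30)),('collar','top'):((105,100,40),(125,255,255),(398,210,60,50)),
('mat','scene'):((0,0,0),(180,255,60),(236,190,95,60)),('mat','top'):((0,0,0),(180,255,50),(278,170,85,85))}
E={}
for (k,n),(lo,hi,b) in C.items():
    c=blob(D[n],lo,hi,b);E[k,n]=c
    print(k,n,cv2.boundingRect(c),cv2.contourArea(c),np.round(cv2.fitEllipse(c)[0],1),np.round(cv2.fitEllipse(c)[1],1),np.round(cv2.minAreaRect(c)[2],1))
E
python3 - <<'E'
from m import *
def ctr(k,n): return cv2.fitEllipse(cv2.convexHull(E[k,n]))[0]
for k in ['collar','green','yellow']:
    p=tri([ray(D[n],*ctr(k,n)) for n in D]);print(k,p.round(1),[np.round(np.array(proj(D[n],p))-ctr(k,n),1).tolist() for n in D])
for n in D:
    q=cv2.boxPoints(cv2.minAreaRect(E['mat',n])) if n=='top' else cv2.approxPolyDP(E['mat',n],5,True)[:,0]
    P=np.array([atz(D[n],u,v,3) for u,v in q]);print('mat',n,P.round(0)[:,:2].tolist(),P.mean(0).round(1))
def crop(n,x,y,w,h,s): return cv2.resize(D[n]['color'][y:y+h,x:x+w],(400,300),interpolation=cv2.INTER_CUBIC)
im=np.vstack([np.hstack([crop('top',207,210,64,48,0),crop('scene',238,240,64,48,0)]),np.hstack([crop('top',395,213,64,48,0),crop('scene',311,140,64,48,0)])])
cv2.imwrite('pics/crops.png',np.clip(im[...,::-1]*1.5,0,255).astype('uint8'))
E
```

```text
green scene (320, 236, 25, 23) 443.0 [332. 247.] [23.  24.7] 90.0
green top (286, 266, 23, 24) 417.0 [297.1 277.6] [22.6 23.6] 90.0
yellow scene (259, 248, 20, 29) 327.0 [268.1 261.5] [16.5 29.5] 14.0
yellow top (226, 231, 25, 16) 261.0 [238.3 238.3] [13.2 26.7] 78.7
collar scene (331, 146, 27, 14) 252.0 [343.8 152.1] [12.3 26.4] 9.5
collar top (416, 220, 34, 35) 882.5 [432.1 237. ] [33.  34.1] 90.0
mat scene (241, 196, 84, 52) 2219.5 [283.9 220.6] [42.8 73.7] 22.8
mat top (285, 178, 70, 70) 4195.0 [319.5 212.9] [76.5 76.7] 3.8
collar [ 544.7 -254.8  102.5] [[0.1, 0.0], [-0.0, -0.1]]
green [443.  57.  11.] [[0.1, 0.0], [-0.0, -0.1]]
yellow [537.8 203.4  34.7] [[0.0, 0.0], [-0.0, -0.0]]
mat scene [[690.0, 84.0], [525.0, 95.0], [518.0, -69.0], [680.0, -76.0]] [603.2   8.5   3. ]
mat top [[527.0, 89.0], [694.0, 80.0], [685.0, -87.0], [518.0, -76.0]] [606.1   1.4   3. ]
```

View pics/crops.png

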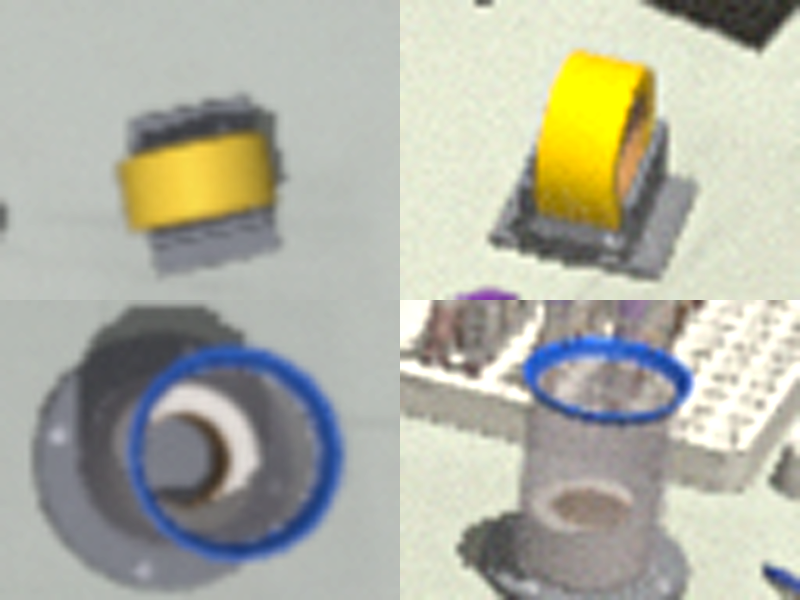

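The crops confirm it: the yellow ring stands on edge in the grey stand, about top (239,238), with its rim facing ±y. The magazine's blue collar is clear at top (432,237), with the white roll below it. Next I refine each position separately in the two cameras with simple shape models.

```bash
cat > fit.py <<'E'
from m import *
from scipy.optimize import least_squares
a=np.linspace(0,2*np.pi,60)
def cyl(r,h): return np.vstack([np.c_[r*np.cos(a),r*np.sin(a),0*a+s*h/2] for s in(-1,1)])
def mm(d,P):
    V=d['view'];c=P@V[:3,:3].T+V[:3,3];q=np.c_[d['cx']-f(d)*c[:,0]/c[:,2],d['cy']+f(d)*c[:,1]/c[:,2]]
    return q
def sil(q):
    h=cv2.convexHull(q.astype(np.float32));m=cv2.moments(h);return np.array([m['m10']/m['m00'],m['m01']/m['m00']]),m['m00'],(q.min(0)+q.max(0))/2
def fit(k,cams,P,x0,free):
    def r(x):
        p=np.array(x0,float);p[free]=x;o=[]
        for n in cams:
            o+=list(sil(mm(D[n],P+p))[0]-sil(E[k,n][:,0])[0])
        return o
    s=least_squares(r,np.array(x0,float)[free],diff_step=1e-3);p=np.array(x0,float);p[free]=s.x;return p.round(1),s.fun.round(2)
E
python3 - <<'E'
from fit import *
ax=np.array([[0,0,1],[0,1,0],[-1,0,0]])
def go(k,P,x0):
    for c in (['scene'],['top']): print(k,c,*fit(k,c,P,x0,[0,1]))
    print(k,'both',*fit(k,['scene','top'],P,x0,[0,1,2]))
go('green',cyl(30,28),[443,57,14])
go('collar',np.vstack([cyl(41,8)]),[545,-255,104])
mat=np.array([[x,y,z] for x in(-85,85) for y in(-85,85) for z in (-1.5,1.5)])@np.array([[.999,-.05,0],[.05,.999,0],[0,0,1]])
go('mat',mat,[605,3,1.5])
# yellow yaw from top: fit rectangle orientation of visible roll by its top rim line, fwd via world coords
c=E['yellow','top'][:,0];P=np.array([atz(D['top'],u,v,60)[:2] for u,v in c],np.float32);r=cv2.minAreaRect(P);print('yellow rect',r)
print(D['top']['color'][275:281,285:310:3].tolist()[3][:3])
E
```

```text
green scene (320, 236, 25, 23) 442.0 [332.1 247. ] [22.9 24.7] 90.0
green top (286, 266, 23, 24) 416.0 [297.1 277.6] [22.6 23.5] 90.0
yellow scene (259, 248, 20, 29) 327.0 [267.9 261.6] [15.8 30.5] 16.7
yellow top (226, 231, 25, 16) 259.0 [238.3 238.3] [13.1 26.7] 78.7
collar scene (331, 146, 27, 14) 254.0 [343.7 152.2] [12.3 26.5] 90.0
collar top (416, 220, 34, 35) 881.0 [432.1 237. ] [33.  34.1] 90.0
mat scene (241, 196, 84, 52) 2223.0 [283.8 220.6] [42.8 73.7] 21.8
mat top (285, 178, 70, 70) 4188.5 [319.4 212.9] [76.2 76.7] 3.8
green ['scene'] [442.2  60.1  14. ] [ 0. -0.]
green ['top'] [443.3  57.3  14. ] [0. 0.]
green both [443.2  57.2  11.4] [-0.02 -0.    0.01  0.02]
collar ['scene'] [ 544.5 -252.6  104. ] [-0. -0.]
collar ['top'] [ 544.4 -254.6  104. ] [0. 0.]
collar both [ 544.8 -254.9  102.9] [ 0.16  0.01 -0.04 -0.12]
mat ['scene'] [604.2   5.4   1.5] [-0.  0.]
mat ['top'] [606.2   1.5   1.5] [-0. -0.]
mat both [606.4   1.2  -2.2] [-0.04 -0.    0.02  0.04]
yellow rect ((537.2017211914062, 201.04945373535156), (30.202728271484375, 56.50735092163086), 12.023197174072266)
[[88, 108, 91], [52, 111, 66], [108, 110, 106]]
```

```bash
python3 -m jog '{"claw":[1,1,1,1,1,1,1,1,1,1],"xyz":[[0.4,-0.3,0],[0.4,-0.3,0],[0.4,-0.3,0],[0.4,-0.3,0],[0.4,-0.3,0],[0.4,-0.3,0],[0.3,-0.4,0],[0.3,-0.4,0],[0.3,-0.4,0],[0.0,0.0,0]],"twist":[[0,0,0],[0,0,0],[0,0,0],[0,0,0],[0,0,0],[0,0,0],[0,0,0],[0,0,0],[0,0,0],[0,0,0]]}'
```

```text
clock: 2.65
eef_pos: [407.8, -254.2, 231.5]
tool_rot: [-3.14, -0.002, 0.256]
force: [-0.2, -1.5, -0.7]
width: 85.4
gripper_force: 0.0
```

```bash
python3 -m jog '{"claw":[1,1,1,1,1,1,1,1,1,1,1,1],"xyz":[[0.14,-0.37,0],[0.14,-0.37,0],[0.14,-0.37,0],[0.14,-0.37,0],[0.14,-0.37,0],[0.14,-0.37,0],[0.14,-0.36,0],[0.14,-0.36,0],[0,0,0],[0,0,0],[0,0,0],[0,0,0]],"twist":[[0,0,0],[0,0,0],[0,0,0],[0,0,0],[0,0,0],[0,0,0],[0,0,0],[0,0,0],[0,0,-0.052],[0,0,-0.052],[0,0,-0.052],[0,0,-0.052]]}'
python3 -m jog '{"claw":[1,1,1,1,1,1,1],"xyz":[[0,0,0.3],[0,0,0.3],[0,0,0.3],[0,0,0.3],[0,0,0.2],[0,0,0],[0,0,0]],"twist":[[0,0,-0.052],[0,0,-0.052],[0,0,-0.052],[0,0,-0.052],[0,0,0],[0,0,0],[0,0,0]]}'
python3 - <<'E'
from h import *
s=readout.read_state();print(s['qpos'].round(2),s['eef_pos'].round(1))
t=[]
for n in ['scene','top']:
    d=cam(n);u,v=map(int,proj(d,[443,58.5,40]));c=d['color'][max(0,v-40):v+35,u-50:u+50];t.append(cv2.resize(c,(400,300),interpolation=cv2.INTER_CUBIC))
cv2.imwrite('pics/g1.png',np.clip(np.hstack(t)[...,::-1]*1.4,0,255).astype('uint8'))
E
```

```text
clock: 4.15
eef_pos: [442.8, 53.0, 231.4]
tool_rot: [3.141, 0.0, 0.905]
force: [-0.2, -1.0, 0.2]
width: 85.5
gripper_force: 0.0
clock: 5.03
eef_pos: [443.0, 53.7, 91.9]
tool_rot: [3.14, 0.0, 1.554]
force: [-0.1, 0.4, 0.5]
width: 85.3
gripper_force: 0.0
[ 0.    0.6  -0.27  2.19  0.4   0.39 -0.61] [443.   53.7  91.9]
```

View pics/g1.png

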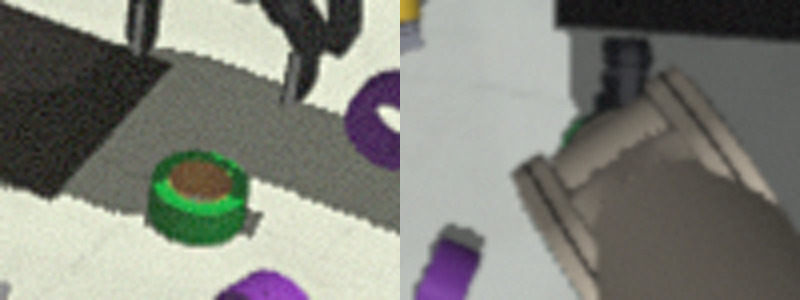

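The scene crop shows the green roll at about crop (200,200), undisturbed, with the open finger tips above it at crop (140,50) and (292,100). I'll compare those tips with where the calibration predicts them.

```bash
python3 - <<'E'
from h import *
d=cam('scene');u,v=map(int,proj(d,[443,58.5,40]));print(u,v)
for x in (-1,1):
  for h in (42.5,57):
    p=proj(d,[443+x*h,53.7,105]);print(x,h,[round((p[0]-u+50)*4),round((p[1]-v+40)*4)])
E
```

```text
333 238
-1 42.5 [285, 92]
-1 57 [309, 100]
1 42.5 [148, 47]
1 57 [125, 40]
```

```bash
python3 -m jog '{"claw":[1,1,1,1,1,0,0,0,0],"xyz":[[0.04,0,0.2],[0,0,0.3],[0,0,0.2],[0,0,0.12],[0,0,0],[0,0,0],[0,0,0],[0,0,0],[0,0,0]],"twist":[[0,0,0],[0,0,0],[0,0,0],[0,0,0],[0,0,0],[0,0,0],[0,0,0],[0,0,0],[0,0,0]]}'
```

```text
clock: 6.3
eef_pos: [442.9, 58.1, 10.9]
tool_rot: [3.139, 0.0, 1.555]
force: [-1.5, 0.3, 12.6]
width: 58.3
gripper_force: 61.3
```

```bash
python3 -m jog '{"claw":[0,0,0,0,0,0],"xyz":[[0,0,-0.1],[0,0,-0.4],[0,0,-0.5],[0,0,-0.5],[0,0,-0.3],[0,0,0]],"twist":[[0,0,0],[0,0,0],[0,0,0],[0,0,0],[0,0,0],[0,0,0]]}'
python3 - <<'E'
from fit import *
s=readout.read_state();p=s['eef_pos'];print(p.round(1),s['width'])
D.update({n:cam(n) for n in D})
t=[]
for n in D:
    u,v=map(int,proj(D[n],p));x,y=max(0,u-50),max(0,v-37)
    c=D[n]['color'][y:y+75,x:x+100];t.append(cv2.resize(c,(400,300),interpolation=cv2.INTER_CUBIC))
    try:
        E['g',n]=blob(D[n],(40,80,20),(85,255,255),(x,y,100,75));print(n,cv2.boundingRect(E['g',n]),fit('g',[n],cyl(30,28),[p[0],p[1],p[2]+4],[0,1]),fit('g',[n],cyl(30,28),[p[0],p[1],p[2]+4],[1,2]))
    except Exception as e: print(n,e)
cv2.imwrite('pics/g2.png',np.clip(np.hstack(t)[...,::-1]*1.4,0,255).astype('uint8'))
E
```

```text
clock: 7.05
eef_pos: [443.6, 58.2, 191.7]
tool_rot: [3.137, -0.0, 1.554]
force: [0.6, -0.3, -1.5]
width: 58.0
gripper_force: 64.8Traceback (most recent call last):
  File "<stdin>", line 1, in <module>
  File "fit.py", line 1, in <module>
    from m import *
  File "m.py", line 13, in <module>
    c=blob(D[n],lo,hi,b);E[k,n]=c
  File "m.py", line 6, in blob
    cs,_=cv2.findContours(M,cv2.RETR_EXTERNAL,cv2.CHAIN_APPROX_NONE);return max(cs,key=cv2.contourArea)
                                                                            ~~~^^^^^^^^^^^^^^^^^^^^^^^^
ValueError: max() iterable argument is empty
```

```bash
python3 - <<'E'
s=open('m.py').read().replace("for (k,n),(lo,hi,b) in C.items():","def meas():\n  for (k,n),(lo,hi,b) in C.items():")
open('m.py','w').write(s)
E
python3 -m jog '{"claw":[0,0,0,0,0,0,0,0,0,0,0],"xyz":[[-0.39,0.13,0],[-0.39,0.13,0],[-0.39,0.13,0],[-0.39,0.13,0],[-0.39,0.13,0],[-0.39,0.13,0],[-0.39,0.14,0],[-0.38,0.14,0],[0,0,0.2],[0,0,0.2],[0,0,0.17]],"twist":[[0,0,0],[0,0,0],[0,0,0],[0,0,0],[0,0,0],[0,0,0],[0,0,0],[0,0,0],[0,0,0],[0,0,0],[0,0,0]]}'
cat > chk.py <<'E'
from fit import *
import sys
lo,hi,name=((40,80,20),(85,255,255),'g') if sys.argv[1]=='g' else ((18,120,40),(34,255,255),'y')
s=readout.read_state();p=s['eef_pos'];print(p.round(1),s['tool_rot'].round(3),s['width'])
t=[]
for n in D:
    u,v=map(int,proj(D[n],p));x,y=max(0,u-50),max(0,v-37)
    c=D[n]['color'][y:y+75,x:x+100];t.append(cv2.resize(c,(400,300),interpolation=cv2.INTER_CUBIC));print(n,'crop origin',x,y)
    try:
        E['g',n]=blob(D[n],lo,hi,(x,y,100,75));print(n,cv2.boundingRect(E['g',n]),fit('g',[n],cyl(30,28),[p[0],p[1],p[2]+4],[0,1]))
    except Exception as e: print(n,e)
cv2.imwrite(sys.argv[2],np.clip(np.hstack(t)[...,::-1]*1.4,0,255).astype('uint8'))
E
python3 chk.py g pics/g3.png
```

```text
clock: 8.52
eef_pos: [542.0, -254.0, 129.7]
tool_rot: [-3.138, -0.001, 1.555]
force: [0.6, -0.4, -2.1]
width: 58.0
gripper_force: 64.8
[ 541.3 -253.7  129.3] [-3.136e+00 -2.000e-03  1.556e+00] 57.97507480844645
scene crop origin 295 107
scene (336, 136, 19, 17) (array([ 541.7, -247.9,  133.3]), array([ 0., -0.]))
top crop origin 384 200
top (422, 225, 16, 26) (array([ 541.3, -241.9,  133.3]), array([-0.,  0.]))
```

View pics/g3.png

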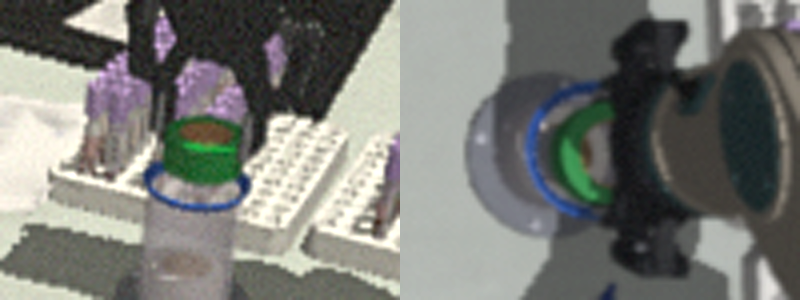

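The green roll hangs level above the collar: in the scene view its centre is near crop (203,150) and the collar's near (198,187). In the top view its visible left edge is at about column 422. I'll check the offset by comparing edges.

```bash
python3 - <<'E'
from fit import *
for lab,P in (('green0',[443.3,57.4,14]),('now',[541.3,-253.7,132.4]),('now+4y',[541.3,-249.7,132.4])):
    for n in D:
        q=mm(D[n],cyl(30,28)+P);print(lab,n,q.min(0).round(1),q.max(0).round(1))
E
```

```text
green0 scene [319.2 233.8] [345.1 258.7]
green0 top [284.8 265.2] [309.3 290. ]
now scene [335.1 134.6] [357.  152.6]
now top [420.5 224.5] [450.2 251.1]
now+4y scene [334.6 135.1] [356.5 153.1]
now+4y top [418.8 224.5] [448.4 251.1]
```

```bash
python3 -m jog '{"claw":[0,0,0,0],"xyz":[[-0.01,0.03,0.05],[0,0,0.1],[0,0,0.07],[0,0,0]],"twist":[[0,0,0],[0,0,0],[0,0,0],[0,0,0]]}'; python3 chk.py g pics/g4.png
```

```text
clock: 9.22
eef_pos: [546.1, -255.1, 110.2]
tool_rot: [-3.141, -0.0, 1.555]
force: [-1.9, 1.7, 2.1]
width: 58.0
gripper_force: 65.2
[ 546.1 -255.3  110.4] [-3.141 -0.     1.555] 58.13973357852313
scene crop origin 293 112
scene (334, 142, 19, 16) (array([ 545.9, -249.9,  114.4]), array([0., 0.]))
top crop origin 383 199
top (421, 223, 16, 26) (array([ 546.8, -244.6,  114.4]), array([ 0., -0.]))
```

```bash
python3 -m jog '{"claw":[0,0,1,1,1,1,1],"xyz":[[0.01,-0.015,0.03],[0,0,0],[0,0,0],[0,0,0],[0,0,0],[0,0,-0.3],[0,0,-0.5]],"twist":[[0,0,0],[0,0,0],[0,0,0],[0,0,0],[0,0,0],[0,0,0],[0,0,0]]}'; python3 chk.py g pics/g5.png
```

```text
clock: 10.2
eef_pos: [543.5, -254.4, 186.6]
tool_rot: [-3.138, -0.002, 1.555]
force: [0.7, -0.9, 0.2]
width: 85.7
gripper_force: 0.0
[ 548.5 -254.9  192.4] [3.132e+00 3.000e-03 1.555e+00] 85.55379504500497
scene crop origin 296 86
scene float division by zero
top crop origin 393 196
top (418, 226, 22, 25) (array([ 539.4, -219.7,  196.4]), array([0., 0.]))
```

View pics/g5.png

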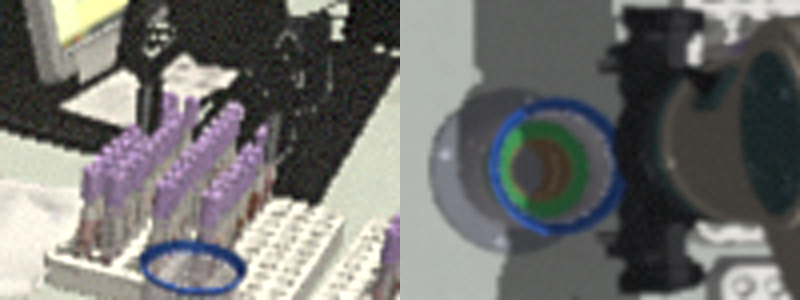

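```bash
python3 -m jog '{"claw":[1,1,1,1,1,1,1,1,1,1,1,1],"xyz":[[0.3,0,0],[0.53,-0.02,0],[0.53,-0.02,0],[0.53,-0.02,0],[0.53,-0.02,0],[0.53,-0.02,0],[0.53,-0.02,0],[0.53,-0.02,0],[0.53,-0.02,0],[0.03,-0.02,0],[0,0,0],[0,0,0]],"twist":[[0,0,0],[0,0,0],[0,0,0],[0,0,0],[0,0,0],[0,0,0],[0,0,0],[0,0,0],[0,0,0.05],[0,0,0.05],[0,0,0.05],[0,0,0.05]]}'
python3 -m jog '{"claw":[1,1,1,1,1,1,1],"xyz":[[0,0,0.1],[0,0,0.2],[0,0,0.2],[0,0,0.1],[0,0,0],[0,0,0],[0,0,0]],"twist":[[0,0,0.05],[0,0,0.05],[0,0,0.05],[0,0,0.05],[0,0,0.028],[0,0,0],[0,0,0]]}'
cat > mag.py <<'E'
from fit import *
for n,b,z in (('top',(398,210,60,50),0),('scene',(318,140,50,60),0)):
    hsv=cv2.cvtColor(D[n]['color'],cv2.COLOR_RGB2HSV)
    for nm,lo,hi in (('g',(40,60,20),(85,255,255)),('y',(18,90,40),(34,255,255))):
        try:
            c=blob(D[n],lo,hi,b);print(n,nm,cv2.boundingRect(c))
        except Exception: pass
    for z in (50,78):
        q=mm(D[n],cyl(30,28)+[544.4,-254.5,z]);r=(q.min(0).round(1),q.max(0).round(1));q=q[60:];print(n,z,'hull',*r,'topface',q.min(0).round(1),q.max(0).round(1))
t=[cv2.resize(D['top']['color'][213:261,395:459],(400,300),interpolation=cv2.INTER_CUBIC),cv2.resize(D['scene']['color'][142:190,311:375],(400,300),interpolation=cv2.INTER_CUBIC)]
cv2.imwrite('pics/mag.png',np.clip(np.hstack(t)[...,::-1]*1.4,0,255).astype('uint8'))
E
python3 mag.py; python3 chk.py y pics/y1.png
python3 - <<'E'
import cv2,numpy as np
cv2.imwrite('pics/my.png',np.vstack([cv2.imread('pics/mag.png'),cv2.imread('pics/y1.png')]))
E
```

```text
clock: 11.8
eef_pos: [534.4, 203.1, 186.9]
tool_rot: [-3.141, 0.0, 0.922]
force: [-0.7, -0.0, 0.0]
width: 85.4
gripper_force: 0.0
clock: 12.68
eef_pos: [534.7, 203.0, 127.3]
tool_rot: [-3.142, -0.0, 0.212]
force: [-0.5, -0.6, -0.7]
width: 85.3
gripper_force: 0.0
top g (418, 226, 23, 25)
top y (429, 244, 2, 1)
top 50 hull [412.  225.1] [439.6 250.1] topface [414.9 225.1] [439.6 250. ]
top 78 hull [414.9 224.5] [443.2 250. ] topface [417.9 224.5] [443.2 249.9]
scene g (334, 161, 8, 9)
scene 50 hull [331.4 158.9] [352.3 176.8] topface [332.3 158.9] [352.3 168.7]
scene 78 hull [332.3 150.8] [353.6 168.7] topface [333.3 150.8] [353.6 160.3]
[534.8 202.8 127.4] [-3.141 -0.     0.21 ] 85.30244433090785
scene crop origin 220 192
scene (259, 248, 20, 19) (array([493.1, 281.3, 131.4]), array([ 0., -0.]))
top crop origin 185 201
top max() iterable argument is empty
```

View pics/my.png

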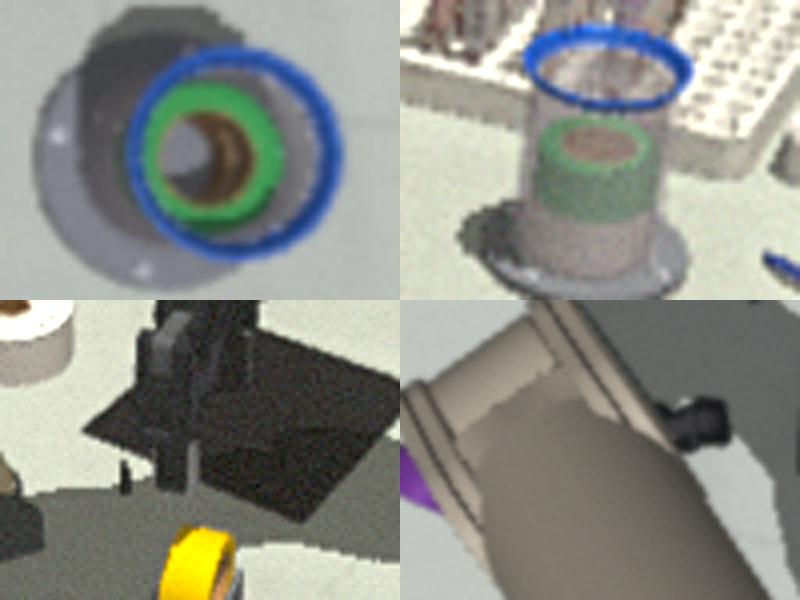

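The top row shows the green roll level in the tube on the white one: in scene it spans rows 160–178, as predicted for z = 50. The bottom row shows the gripper above the yellow roll at scene crop (197,565), with the fingers on its ±y sides. I descend on it now.

```bash
python3 -m jog '{"claw":[1,1,1,1,1,1,0,0,0,0,0,0],"xyz":[[0.025,0.01,0.2],[0,0,0.3],[0,0,0.3],[0,0,0.15],[0,0,0.07],[0,0,0],[0,0,0],[0,0,0],[0,0,0],[0,0,0],[0,0,0],[0,0,0]],"twist":[[0,0,0],[0,0,0],[0,0,0],[0,0,0],[0,0,0],[0,0,0],[0,0,0],[0,0,0],[0,0,0],[0,0,0],[0,0,0],[0,0,0]]}'
```

```text
clock: 14.38
eef_pos: [538.1, 204.2, 27.2]
tool_rot: [-3.14, -0.003, 0.211]
force: [-1.4, 1.8, 8.7]
width: 58.6
gripper_force: 62.5
```

```bash
python3 -m jog '{"claw":[0,0,0,0,0,0,0,0,0,0],"xyz":[[0,0,-0.1],[0,0,-0.4],[0,0,-0.5],[0,0,-0.5],[0.04,0.35,0],[0.04,0.35,0],[0.04,0.35,0],[0.04,0.35,0],[0.04,0.35,0],[0.04,0.35,0]],"twist":[[0,0,0],[0,0,0],[0,0,0],[0,0,0],[0,0,0],[0,0,0],[0,0,0],[0,0,0],[0,0,0],[0,0,0]]}'; python3 -c "
from cell import readout;print(readout.read_state()['qpos'].round(3))"
python3 -m jog '{"claw":[0,0,0,0],"xyz":[[0,0,0],[0,0,0],[0,0,0],[0,0,0]],"twist":[[0,0.05,0],[0,0.05,0],[0,0.05,0],[0,0,0]]}'; python3 -c "
from cell import readout;print(readout.read_state()['qpos'].round(3))"
```

```text
clock: 15.62
eef_pos: [604.7, 0.5, 176.0]
tool_rot: [3.141, -0.0, 0.21]
force: [0.7, 0.6, -1.1]
width: 58.2
gripper_force: 65.2
[ 0.128  0.638 -0.281  1.701  0.225  0.834 -1.614]
clock: 16.12
eef_pos: [599.1, -11.0, 169.6]
tool_rot: [3.112, -0.327, 0.207]
force: [0.2, 0.0, -0.5]
width: 58.7
gripper_force: 65.2
[ 0.238  0.541 -0.354  2.036  0.544  0.302 -1.905]
```

```bash
python3 -m jog '{"claw":[0,0,0,0,0,0,0,0],"xyz":[[0,0,0],[0,0,0],[0,0,0],[0,0,0],[0,0,0],[0,0,0],[0,0,0],[0,0,0]],"twist":[[0,-0.05,0],[0,-0.05,0],[0,-0.05,0],[0,-0.05,0],[0,-0.05,0],[0,-0.05,0],[0,0,0],[0,0,0]]}'; python3 -c "
from cell import readout;print(readout.read_state()['qpos'].round(3))"
```

```text
clock: 17.12
eef_pos: [600.8, -8.7, 169.8]
tool_rot: [3.112, 0.606, 0.182]
force: [-1.2, -0.7, -0.7]
width: 58.4
gripper_force: 65.2
[ 0.091  1.006 -0.411  1.106  0.338  1.707 -1.691]
```

```bash
cat > d.py <<'E'
import sys,numpy as np
from scipy.spatial.transform import Rotation as R
from cell import readout
s=readout.read_state();p=s['eef_pos'];r=R.from_euler('xyz',s['tool_rot'])
print('p',p.round(1),'rot',s['tool_rot'].round(3),'q',s['qpos'].round(2),'tilt',np.degrees(np.arccos(-r.as_matrix()[2,2])).round(1))
if len(sys.argv)>3:
    w=np.array(list(map(float,sys.argv[1:4])));print('tool shift/100mm',(r.inv().apply(w-p)/100).round(3))
if len(sys.argv)>6:
    g=R.from_euler('xyz',list(map(float,sys.argv[4:7])));print('twist/180',((r.inv()*g).as_rotvec()/np.pi).round(4))
E
python3 d.py 560 0 80
```

```text
p [600.8  -8.7 169.8] rot [3.112 0.606 0.182] q [ 0.09  1.01 -0.41  1.11  0.34  1.71 -1.69] tilt 34.8
tool shift/100mm [ 0.195 -0.188  0.953]
```

```bash
python3 -m jog '{"claw":[0,0,0,0,0,0,0,0],"xyz":[[0.05,-0.05,0.24],[0.05,-0.05,0.24],[0.05,-0.05,0.24],[0.05,-0.04,0.24],[0,0,0],[0,0,0],[0,0,0],[0,0,0]],"twist":[[0,0,0],[0,0,0],[0,0,0],[0,0,0],[0,-0.045,0],[0,-0.045,0],[0,-0.03,0],[0,0,0]]}'; python3 d.py 560 0 50
```

```text
clock: 18.12
eef_pos: [559.6, -0.8, 78.3]
tool_rot: [3.096, 0.983, 0.159]
force: [0.3, 0.7, -1.3]
width: 58.4
gripper_force: 65.3
p [559.6  -0.8  78.3] rot [3.096 0.983 0.159] q [ 0.02  1.3  -0.34  0.91  0.31  1.97 -1.69] tilt 56.4
tool shift/100mm [ 0.238 -0.014  0.152]
```

```bash
python3 d.py 560 -0.8 27; python3 chk.py y pics/y2.png
```

```text
p [559.6  -0.8  78.3] rot [3.096 0.983 0.159] q [ 0.02  1.3  -0.34  0.91  0.31  1.97 -1.69] tilt 56.4
tool shift/100mm [ 0.429 -0.012  0.281]
[560.1  -1.4  80.5] [3.094 0.981 0.157] 58.26721934735796
scene crop origin 251 161
scene (287, 184, 23, 26) (array([566.8,   0.7,  84.5]), array([-0.,  0.]))
top crop origin 273 192
top (311, 213, 8, 25) (array([570.6,  20.1,  84.5]), array([0., 0.]))
```

View pics/y2.png

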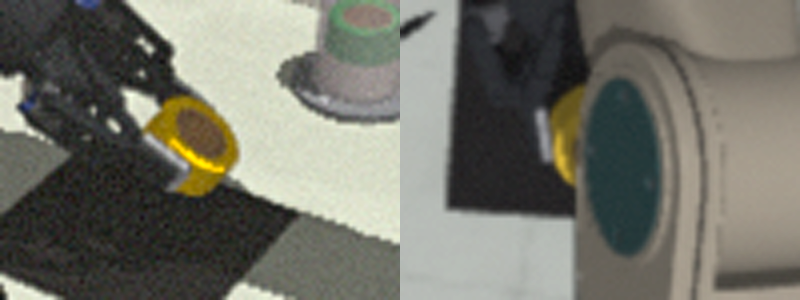

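The scene crop shows the yellow roll at (197,145), held by its rim and leaning well over (about 56°) above the mat. I lower it until the edge touches.

```bash
python3 -m jog '{"claw":[0,0,0,0,0],"xyz":[[0.13,0,0.085],[0.13,0,0.085],[0.1,0,0.065],[0.06,0,0.04],[0,0,0]],"twist":[[0,0,0],[0,0,0],[0,0,0],[0,0,0],[0,0,0]]}'; python3 d.py 560 -0.8 23
```

```text
clock: 18.85
eef_pos: [559.7, -2.6, 27.7]
tool_rot: [3.092, 0.986, 0.156]
force: [0.1, 0.5, -0.6]
width: 58.4
gripper_force: 65.3
p [559.7  -2.6  27.7] rot [3.092 0.986 0.156] q [ 0.01  1.37 -0.34  0.88  0.33  1.93 -1.68] tilt 56.6
tool shift/100mm [ 0.042 -0.018  0.02 ]
```

```bash
python3 -m jog '{"claw":[0,0,0],"xyz":[[0.025,0,0.015],[0.02,0,0.015],[0,0,0]],"twist":[[0,0,0],[0,0,0],[0,0,0]]}'; python3 d.py 560 -0.8 23
```

```text
clock: 19.23
eef_pos: [560.4, -2.7, 23.6]
tool_rot: [3.091, 0.985, 0.156]
force: [0.9, 1.3, 1.6]
width: 58.6
gripper_force: 65.4
p [560.4  -2.7  23.6] rot [3.091 0.985 0.156] q [ 0.01  1.37 -0.34  0.87  0.33  1.93 -1.68] tilt 56.5
tool shift/100mm [ 0.005 -0.02   0.003]
```

```bash
python3 -m jog '{"claw":[1,1,1,1,1],"xyz":[[0,0,0],[0,0,0],[0,0,0],[0,0,0],[0,0,0]],"twist":[[0,0,0],[0,0,0],[0,0,0],[0,0,0],[0,0,0]]}'
python3 -m jog '{"claw":[1,1,1,1,1],"xyz":[[-0.16,0,-0.11],[-0.25,0,-0.165],[-0.25,0,-0.165],[-0.25,0,-0.165],[-0.16,0,-0.11]],"twist":[[0,0,0],[0,0,0],[0,0,0],[0,0,0],[0,0,0]]}'
cat > yl.py <<'E'
from fit import *
t=[]
for n in D:
    b=(241,180,90,75) if n=='scene' else (275,165,90,95)
    E['y',n]=blob(D[n],(18,110,30),(34,255,255),b);c=cv2.boundingRect(E['y',n]);q=mm(D[n],cyl(30,28)+[585,0,17])
    print(n,c,cv2.contourArea(E['y',n]),'pred@585,0 size',np.ptp(q,0).round(1),cv2.contourArea(cv2.convexHull(q.astype(np.float32))),fit('y',[n],cyl(30,28),[585,0,17],[0,1]))
    x,y=c[0]+c[2]//2-32,c[1]+c[3]//2-24;t.append(cv2.resize(D[n]['color'][y:y+48,x:x+64],(400,300),interpolation=cv2.INTER_CUBIC))
try: print('both',fit('y',['scene','top'],cyl(30,28),[585,0,17],[0,1,2]))
except Exception as e: print(e)
cv2.imwrite('pics/yl.png',np.clip(np.hstack(t)[...,::-1]*1.3,0,255).astype('uint8'))
E
python3 yl.py; python3 d.py 580 0 150 3.1416 0 1.57
```

```text
clock: 19.85
eef_pos: [560.2, -2.8, 23.1]
tool_rot: [3.091, 0.985, 0.156]
force: [1.0, 0.7, -1.3]
width: 85.5
gripper_force: 0.0
clock: 20.48
eef_pos: [557.5, 0.9, 152.0]
tool_rot: [3.093, 0.978, 0.158]
force: [-0.4, -0.3, -1.8]
width: 85.0
gripper_force: 0.0
scene (280, 206, 24, 23) 417.5 pred@585,0 size [22.9 21.8] 425.1664941085037 (array([582.2,   4.3,  17. ]), array([ 0., -0.]))
top (316, 209, 18, 26) 210.5 pred@585,0 size [24.9 24.7] 478.877377274679 (array([582.9,   0. ,  17. ]), array([-3.14, -0.02]))
both (array([583.4,   0. ,  14.8]), array([ 0.3 , -0.3 , -3.2 , -0.18]))
p [5.582e+02 3.000e-01 1.528e+02] rot [3.08  0.976 0.149] q [-0.21  1.2   0.29  0.94 -0.06  1.98 -1.35] tilt 56.0
tool shift/100mm [ 0.144  0.045 -0.16 ]
twist/180 [-0.204   0.2667 -0.4039]
```

```bash
python3 -m jog '{"claw":[1,1,1,1,1,1,1,1,1,1,1,1],"xyz":[[0,0,0],[0,0,0],[0,0,0],[0,0,0],[0,0,0],[0,0,0],[0,0,0],[0,0.45,0],[0,0.45,0],[0,0.45,0],[0,0.45,0],[0,0,0]],"twist":[[0,0.04,0],[0,0.05,0],[0,0.05,0],[0,0.05,0],[0,0.05,0],[0,0.05,0],[0,0.02,0],[0,0,0],[0,0,0],[0,0,0],[0,0,-0.05],[0,0,-0.05]]}'
python3 -m jog '{"claw":[1,1,1,1,1,1,1,1],"xyz":[[0,0,0],[0,0,0],[0,0,0],[0,0,0],[0,0,0],[0,0,0],[0,0,0],[0,0,0]],"twist":[[0,0,-0.05],[0,0,-0.05],[0,0,-0.05],[0,0,-0.05],[0,0,-0.05],[0,0,-0.05],[0,0,-0.05],[0,0,0]]}'; python3 yl.py;python3 d.py 583 0 100 3.1416 0 1.57
```

```text
clock: 22.08
eef_pos: [591.9, -180.2, 154.1]
tool_rot: [3.117, 0.018, 0.512]
force: [-0.4, 0.8, 0.6]
width: 85.6
gripper_force: 0.0
clock: 23.08
eef_pos: [592.2, -175.0, 154.2]
tool_rot: [-3.137, 0.027, 1.612]
force: [-0.3, 0.0, -0.1]
width: 85.3
gripper_force: 0.0
scene (280, 206, 24, 22) 415.0 pred@585,0 size [22.9 21.8] 425.1664941085037 (array([582.5,   3.8,  17. ]), array([-0.,  0.]))
top (308, 209, 26, 26) 498.0 pred@585,0 size [24.9 24.7] 478.877377274679 (array([583.5,   0. ,  17. ]), array([0.35, 0.  ]))
both (array([584. ,   0. ,  13.9]), array([ 0.1 ,  0.04,  0.25, -0.1 ]))
p [ 592.2 -175.5  154.2] rot [-3.137  0.028  1.61 ] q [ 0.35  0.67 -0.19  1.69  0.21  0.8   0.09] tilt 1.6
tool shift/100mm [ 1.772 -0.021  0.492]
twist/180 [-0.0012  0.009   0.0127]
```

View pics/yl.png

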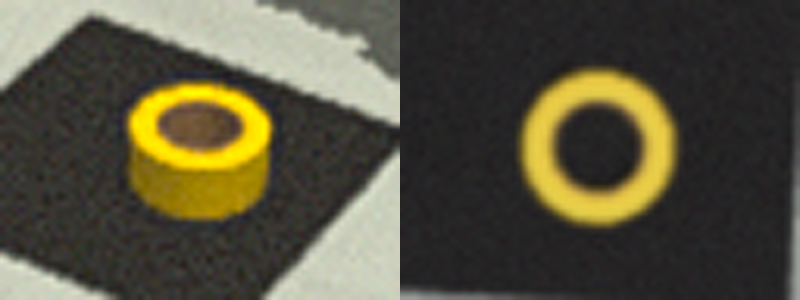

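The yellow roll lies flat on the mat, at scene crop (200,150) and top crop (598,148), clear of the gripper. It measures (583.6, 0.9). I level the tool and go over it.

```bash
python3 -m jog '{"claw":[1,1,1,1,1,1,1,1,1,1],"xyz":[[0,0,0],[0.4,-0.02,0],[0.4,-0.02,0],[0.4,-0.02,0],[0.4,-0.02,0],[0.16,0,0],[0,0,0.3],[0,0,0.3],[0,0,0],[0,0,0]],"twist":[[0,0.009,0.013],[0,0,0],[0,0,0],[0,0,0],[0,0,0],[0,0,0],[0,0,0],[0,0,0],[0,0,0],[0,0,0]]}'; python3 d.py 583.7 0.9 14 3.1416 0 1.57
```

```text
clock: 24.42
eef_pos: [584.6, -1.2, 94.7]
tool_rot: [-3.139, 0.002, 1.57]
force: [-0.3, -0.3, -0.3]
width: 85.5
gripper_force: 0.0
p [584.6  -1.2  94.7] rot [-3.139e+00  2.000e-03  1.570e+00] q [ 0.06  0.72 -0.16  1.82  0.19  0.63 -0.22] tilt 0.2
tool shift/100mm [ 0.022 -0.007  0.807]
twist/180 [-0.0009  0.0005 -0.0001]
```

```bash
python3 -m jog '{"claw":[1,1,1,1,1,0,0,0,0,0],"xyz":[[0.02,-0.01,0.2],[0,0,0.3],[0,0,0.2],[0,0,0.11],[0,0,0],[0,0,0],[0,0,0],[0,0,0],[0,0,0],[0,0,0]],"twist":[[0,0,0],[0,0,0],[0,0,0],[0,0,0],[0,0,0],[0,0,0],[0,0,0],[0,0,0],[0,0,0],[0,0,0]]}'
python3 -m jog '{"claw":[0,0,0,0,0,0],"xyz":[[0,0,-0.1],[0,0,-0.4],[0,0,-0.5],[0,0,-0.5],[0,0,-0.3],[0,0,0]],"twist":[[0,0,0],[0,0,0],[0,0,0],[0,0,0],[0,0,0],[0,0,0]]}'; python3 d.py 545 -254 194
```

```text
clock: 25.68
eef_pos: [583.3, 1.6, 14.8]
tool_rot: [-3.14, 0.002, 1.572]
force: [-1.6, -0.3, 9.2]
width: 57.4
gripper_force: 62.2
clock: 26.42
eef_pos: [585.0, 1.9, 196.2]
tool_rot: [3.139, 0.001, 1.571]
force: [0.1, -0.0, -0.9]
width: 57.7
gripper_force: 64.5
p [585.    1.9 196.2] rot [3.139e+00 1.000e-03 1.571e+00] q [ 0.08  0.58 -0.2   1.74  0.15  0.83 -0.19] tilt 0.1
tool shift/100mm [-2.559 -0.401  0.024]
```

```bash
python3 -m jog '{"claw":[0,0,0,0,0,0,0,0,0,0,0,0],"xyz":[[-0.2,-0.02,0],[-0.4,-0.07,0],[-0.4,-0.07,0],[-0.4,-0.07,0],[-0.4,-0.07,0],[-0.4,-0.07,0],[-0.36,-0.03,0],[0,0,0.2],[0,0,0.25],[0,0,0.15],[0,0,0],[0,0,0]],"twist":[[0,0,0],[0,0,0],[0,0,0],[0,0,0],[0,0,0],[0,0,0],[0,0,0],[0,0,0],[0,0,0],[0,0,0],[0,0,0],[0,0,0]]}'; python3 chk.py y pics/y5.png; python3 d.py 544.6 -254.3 108
python3 - <<'E'
from fit import *
p=readout.read_state()['eef_pos']
for n in D:
    q=mm(D[n],cyl(30,28)+p+[0,0,2.2]);print(n,q.min(0).round(1),q.max(0).round(1))
E
```

```text
clock: 27.92
eef_pos: [543.3, -254.6, 133.7]
tool_rot: [-3.138, 0.002, 1.571]
force: [0.3, 0.8, -1.3]
width: 57.5
gripper_force: 64.5
[ 543.7 -254.5  134.2] [-3.139e+00  2.000e-03  1.572e+00] 57.62670251385453
scene crop origin 295 105
scene (335, 135, 20, 17) (array([ 541.9, -244.3,  138.2]), array([0., 0.]))
top crop origin 385 199
top (423, 224, 16, 26) (array([ 543.6, -242.5,  138.2]), array([-0.,  0.]))
p [ 543.7 -254.5  134.2] rot [-3.139e+00  2.000e-03  1.572e+00] q [ 0.51  0.68 -0.19  1.75  0.18  0.73  0.22] tilt 0.2
tool shift/100mm [0.003 0.01  0.262]
scene [334.6 133.1] [356.5 151. ]
top [421.3 223.4] [451.1 250.1]
```

```bash
python3 -m jog '{"claw":[0,0,0,0,0],"xyz":[[0,0.01,0.08],[0,0,0.1],[0,0,0.08],[0,0,0],[0,0,0]],"twist":[[0,0,0],[0,0,0],[0,0,0],[0,0,0],[0,0,0]]}'; python3 d.py 544.6 -254.3 107
```

```text
clock: 28.75
eef_pos: [544.1, -254.3, 107.3]
tool_rot: [-3.138, 0.001, 1.571]
force: [0.2, 0.1, -0.8]
width: 58.0
gripper_force: 64.5
p [ 544.1 -254.3  107.3] rot [-3.138e+00  1.000e-03  1.571e+00] q [ 0.5   0.72 -0.18  1.76  0.19  0.68  0.22] tilt 0.2
tool shift/100mm [0.    0.005 0.003]
```

```bash
python3 -m jog '{"claw":[1,1,1,1,1,1,1],"xyz":[[0,0,0],[0,0,0],[0,0,0],[0,0,0],[0,0,-0.3],[0,0,-0.5],[0,0,-0.3]],"twist":[[0,0,0],[0,0,0],[0,0,0],[0,0,0],[0,0,0],[0,0,0],[0,0,0]]}'
python3 -m jog '{"claw":[1,1,1,1,1,1],"xyz":[[0.4,0,0],[0.5,0,0],[0.5,0,0],[0.4,0,0],[0,0,0],[0,0,0]],"twist":[[0,0,0],[0,0,0],[0,0,0],[0,0,0],[0,0,0],[0,0,0]]}'; python3 mag.py
```

```text
clock: 29.62
eef_pos: [545.3, -254.4, 219.8]
tool_rot: [-3.14, 0.002, 1.571]
force: [-0.6, -0.2, -0.5]
width: 85.3
gripper_force: 0.0
clock: 30.38
eef_pos: [544.3, -75.0, 217.2]
tool_rot: [-3.138, 0.002, 1.571]
force: [0.6, -0.9, 0.2]
width: 85.0
gripper_force: 0.0
top 50 hull [412.  225.1] [439.6 250.1] topface [414.9 225.1] [439.6 250. ]
top 78 hull [414.9 224.5] [443.2 250. ] topface [417.9 224.5] [443.2 249.9]
scene y (334, 158, 19, 11)
scene 50 hull [331.4 158.9] [352.3 176.8] topface [332.3 158.9] [352.3 168.7]
scene 78 hull [332.3 150.8] [353.6 168.7] topface [333.3 150.8] [353.6 160.3]
```

View pics/mag.png

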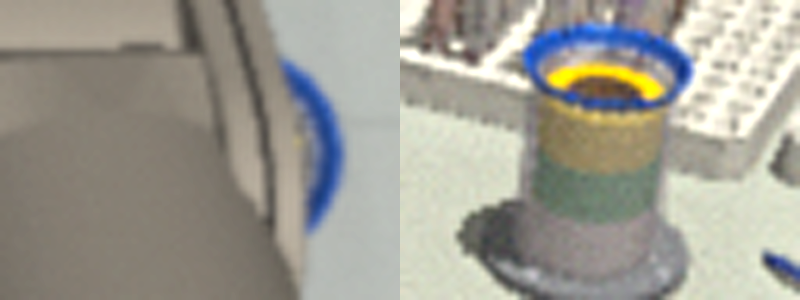

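The scene crop shows a level column: white at the bottom, green in the middle (row about 190), and yellow on top at (600,125), just below the rim. The gripper is clear, so I hand the job in.

```bash
python3 -c "
from cell import order;print(order.finish_job())"
```

```text
the job is handed in; nothing more can be done
None
```

I handed the job in at about 30 s of the 64 s allowed: the last picture shows white, green and yellow as one level column in the magazine, yellow having first been laid flat on the mat and let go; nothing else on the bench was knowingly touched, and no verdict came back.

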